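# Set a measuring cylinder up for reading

## Robot

A 7-joint arm with a two-finger parallel gripper is mounted at the origin on a cart in front of the work surface, level with it; the furniture and walls round the work are solid. World frame = base frame: x ahead of the robot, y to its left, z up, the work surface at z = 0. Lengths are in m, angles in rad, forces in N, time in s.
With the tool pointing down it reaches from about 0.425 to 0.925 m from the base axis. Payload 6.8 kg.
Tool frame: the origin (TCP) lies where the fingers leave the gripper's body, on its centre line; the fingertips stand 73 mm ahead of it and the grasp point (between the pads) lies 54 mm ahead of it; z points along the fingers, y is the line along which they close (so a half turn about z gives the same grasp; the last joint's range is limited). The gripper opens to 85 mm and grips with 20 to 120 N. Pads are 22 mm wide; open, the fingers measure 114 mm over their backs; the gripper's body (76 mm by 85 mm) begins 54 mm behind the grasp point. The pads swing forward as they close: fully open they stand 13 mm farther back than shut.
Start: joints at [-1.41, 0.477, 0.022, 1.555, -0.011, 1.109, -0.083], TCP at [0.179, 0.651, 0.304] pointing down, gripper open.
Joint ranges: [-2.96, 2.96], [-0.34, 2.1], [-1.41, 1.46], [0.24, 2.44], [-1.37, 4.51], [0.17, 1.92], [-2.96, 2.96]. Speed limits (rad/s): [2.39, 2.39, 3.14, 3.14, 3.14, 3.14, 3.14].

## Interface

Orientations are given as a rotation vector (axis times angle).
In Python, from bench import r, vision gives the robot as it stands (r), with the cameras (vision).
- The arm moves only by the shell command python3 drive.py [OPENING] [FORCE], which reads ROWS from standard input. ROWS is a JSON list that holds a single list of rows (three levels of brackets), with 1 to 5 rows, each of 6 numbers: dx, dy, dz in m, then a rotation vector rx, ry, rz in rad; each row is the pose to reach, as a shift and turn from the pose commanded when the command began, along the tool's axes at that moment; what a row does not reach only later rows make up. A row lasts 1/10 s, in which the tool goes at most 0.05 m and 0.15 rad, less where a joint would pass 70% of its speed; a pose out of reach is approached as far as the arm can. OPENING is the finger opening in m, set as the command begins (- or left out keeps the last). The fingers move at their own pace and stop on an object; FORCE is the grip in N (left out, the last holds). Time passes only in rows, so rows that do not move let the fingers close. It prints the time, the measured TCP pose, the force, the opening and the grip force at its end. Input that does not fit is refused with a message, and nothing moves.
- r.get_obs(): the state, without advancing time (a new reading comes with each control period).
- vision.grab_frame(name): name is "scene" or "top"; returns (picture, depth): 420x560x3 uint8, blue, green, red; 420x560 float32, m along the optical axis (not along the pixel's ray), 0 where there is no reading.
- vision.camera_info(name): a dict with "camera_matrix" (3x3 intrinsics, pixels), "k1" (the pictures are not rectified: a ray, as slopes to the right and down, at radius r is drawn at 1 + k1 r^2 times it, then the intrinsics apply), "R" (3x3) and "t" (3): a world point X has camera coordinates R X + t. Camera axes: x right, y down, z forward; pixel columns grow to the right and rows downward; lengths in m; the calibration is good to about 2 mm. A picture is of the moment at which its call begins. camera_info takes no time and is no camera call.
- r.hand_in(): hands the job in; it is judged then, once.
The state is a dict: "clock": time; "joints": joint angles; "qvel": joint speeds; "tau": joint torques, N m; "tcp_pos": TCP position; "orientation": TCP orientation; "contact_force": force on the tool from outside, world axes, zero at the start; "moment": the same for the moment, N m; "grip_width": finger opening in m; "gripper_force": force on a finger pad.
Only numpy, scipy, OpenCV 4.12 (cv2) and the standard library are available. Lean on these libraries where they do the work, as an engineer would, in place of code of your own. Each camera call takes 0.05 s, during which the arm holds its last target. There are 200 camera calls.

## Task

Get the measuring cylinder that stands in front of the reading stand ready to be read: push it along the table, touching it only on its foot so that it slides and stays upright, through the mouth of the reading stand until the foot is fully home in the U-shaped guide. Then push the finger knob of the stand's reading lens so that the lens swings in front of the tube, fully against its stop. Only push: pick nothing up, and leave the two vials and the small beaker where they stand.

Things in the scene. Friction and masses are not known exactly. Their poses are not given: they have to be found in the camera images.
- cylinder: loose measuring cylinder, 0.18 to 0.35 kg: glass tube 28 mm in diameter, top at 194 mm, on a six-sided blue foot 22 mm high, 60 mm over corners, 52 mm over flats. Origin: centre of the underside; z up, x through a foot corner. Pushed on the foot it slides, on the tube it tips. Lean the tool 25 to 45 degrees back, away from the tube, so that only fingertips touch the foot.
- reading_stand: fixed reading stand; origin at its home point on the table, z up, its +x from the open mouth to the back. Behind the guide (x 36 to 64 mm) a grey base 14 mm high carries a white panel 96 mm wide, up to 187 mm high, at x = 42 mm. The base has a wing at y = +42 to +86 mm (x 0 to 64 mm) with the lens arm's upright post.
- home (a point): home point: where the cylinder's axis stands when fully home; same origin and axes as the stand. The guide is a steel strip 4 mm thick, 18 mm high, standing on the bare table: half circle of inner radius 34 mm centred at x = -3 mm, then straight cheeks 68 mm apart inside to x = -22 mm. Push the foot in along +x until it stops. A home foot may sit up to 5 mm off, as its corners fall.
- mouth (a point): middle of the guide's open mouth on the table, at x = -54 mm of the stand, same axes. From the cheeks (x = -22 mm) to here the strip is flared outward by 25 degrees each side, to about 98 mm apart inside. A foot corner may catch on it and turn the foot a little: up to about 12 N then pushes it on.
- post (a point): axis of the upright post (12 mm in diameter, 136 mm high), at x = 20 mm, y = +70 mm of the stand, 115 mm above the table (height of the lens centre). The lens arm turns about it; its hub has a small clamp knob that reaches 29 mm out on one side.
- lens_arm (a joint): angle of the lens arm about the post, rad. 0: lens square in front of the tube, against its stop. It grows as the lens swings away towards the stand's +y side, round outside the post (clockwise seen from above), up to 2.1; starts at 1.5 to 2.0. Light friction, about 0.5 N at the knob, keeps it where it is left.
- lens_knob (a point): middle of the finger knob: black upright pin 12 mm in diameter, from 146 to 172 mm above the table, on top of the round lens frame (57 mm across, centre 115 mm above the table). It is 95.5 mm from the post's axis. In the stand's frame it is at x = -45 mm, y = 0 when the joint is 0. Push it sideways round its arc.
- small_beaker: bystander: small beaker, 54 mm in diameter, 59 mm high; origin at the centre of its underside
- amber_vial: bystander: brown sample vial with a black cap, 35 mm in diameter, 72 mm high; origin at the centre of its underside
- clear_vial: bystander: clear sample vial with a black cap, 27 mm in diameter, 58 mm high; origin at the centre of its underside
- electrode_arm: fixed electrode stand of the room, right of the work and near the robot: a rod 12 mm in diameter and 364 mm high at x = +64 mm, y = -14 mm of its origin, with a side arm at 230 to 290 mm height towards the robot. It does not move from run to run. Swing the tool over from the right only well above it or between it and the robot.

How it is judged:
By the outcome, as a careful person would: the job done as asked, in the order asked, and still so for the second after the job is handed in, with the robot touching nothing.
It also fails if it takes over 72 s, if anything falls off the work surface, if the arm or the gripper's body presses on something with over 40 N, if the wrist force passes 120 N, or if a joint passes its speed limit or range.

## Working session

There is one attempt and no reset: what is moved stays moved. The work goes in short steps, Python scripts to look and compute and a shell command to move; the robot and the scene stay as the last step left them, time stands still between calls to the robot, and variables do not carry over. Pictures are saved under pics/ and viewed, at most 10 in all, crops included, and the job is handed in when it is done.

```bash
ls; mkdir -p pics
cat > h.py <<'E'
import numpy as np, cv2
from scipy.spatial.transform import Rotation as R
from bench import r, vision
def cam(n):
    c=vision.camera_info(n); return np.array(c["camera_matrix"]),c["k1"],np.array(c["R"]),np.array(c["t"])
def ray(n,u,v):
    K,k1,Rm,t=cam(n)
    p=cv2.undistortPoints(np.array([[[u,v]]],float),K,np.array([k1,0,0,0,0.]))[0,0]
    return -Rm.T@t, Rm.T@np.array([p[0],p[1],1])
def atz(n,u,v,z):
    o,d=ray(n,u,v); return o+d*(z-o[2])/d[2]
def atd(n,u,v,D):
    o,d=ray(n,u,v); return o+d*D[int(v),int(u)]
def proj(n,X):
    K,k1,Rm,t=cam(n)
    return cv2.projectPoints(np.array(X,float).reshape(-1,1,3),cv2.Rodrigues(Rm)[0],t,K,np.array([k1,0,0,0,0.]))[0].reshape(-1,2)
def st():
    o=r.get_obs(); print(o["clock"],np.round(o["tcp_pos"],4),np.round(o["orientation"],3),np.round(o["contact_force"],1),np.round(o["joints"],2),o["grip_width"])
    return o
E
python3 - <<'E'
from h import *
o=st()
for n in("scene","top"):
    im,D=vision.grab_frame(n); cv2.imwrite(f"pics/{n}0.png",im); np.save(f"pics/{n}0.npy",D)
    K,k1,Rm,t=cam(n); print(n,K.round(1).tolist(),k1,(-Rm.T@t).round(3),Rm.round(2).tolist())
E
```

```text
bench.py
drive.py
pics
0.0 [0.1791 0.6503 0.3029] [-4.210e-01 -3.113e+00  3.000e-03] [0.4 0.1 0.8] [-1.41  0.48  0.02  1.56 -0.01  1.11 -0.08] 0.08550193559349749
scene [[407.1, 0.0, 280.6], [0.0, 407.1, 212.0], [0.0, 0.0, 1.0]] -0.07413639833021811 [ 0.11  -0.446  0.646] [[0.76, -0.65, 0.0], [-0.41, -0.48, -0.78], [0.51, 0.59, -0.63]]
top [[386.6, 0.0, 282.1], [0.0, 386.6, 209.7], [0.0, 0.0, 1.0]] -0.09077861777356695 [0.465 0.083 0.984] [[0.01, -1.0, 0.02], [-1.0, -0.01, -0.09], [0.09, -0.02, -1.0]]
```

View pics/scene0.png

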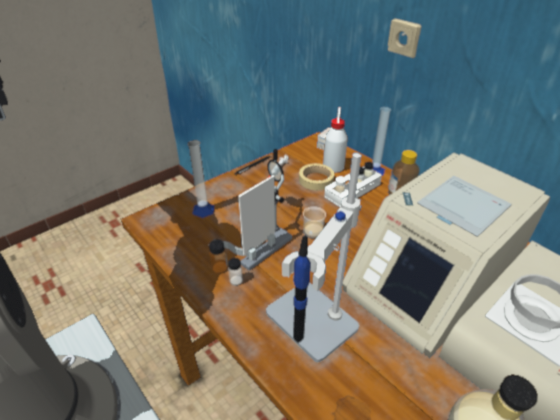

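View pics/top0.png

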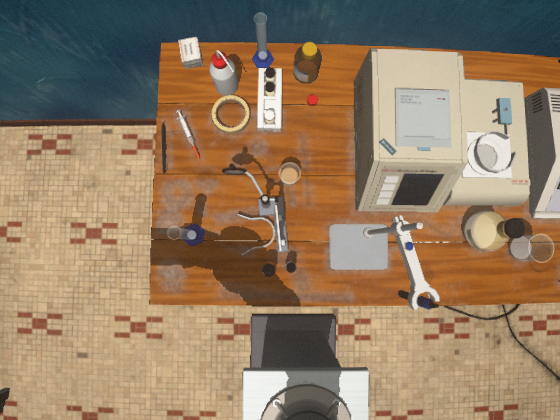

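Scene: the cylinder has its foot at about (204,209), the white panel is at (258,215), the lens is behind at (275,170). Top: cylinder foot (195,235), guide with its mouth to the left (about 240–275, 215–250), panel (281,225), post (265,199), lens at (233,171), vials (268,270) and (291,267), beaker (290,173). I'll enlarge the top view.

Run:
```python
from h import *
im=cv2.imread("pics/top0.png"); c=im[150:290,165:325]
cv2.imwrite("pics/c1.png",cv2.resize(c,None,fx=5,fy=4.2857*1.0,interpolation=cv2.INTER_CUBIC)[:600] if 0 else cv2.resize(c,None,fx=4,fy=4,interpolation=cv2.INTER_CUBIC))
im=cv2.imread("pics/scene0.png"); c=im[130:290,170:340]
cv2.imwrite("pics/c2.png",cv2.resize(c,None,fx=3.5,fy=3.5,interpolation=cv2.INTER_CUBIC))
```

```text
(no output)
```

View pics/c1.png

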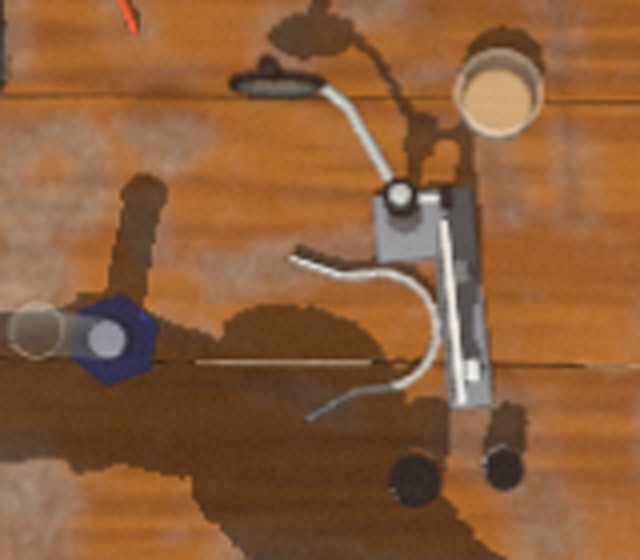

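View pics/c2.png

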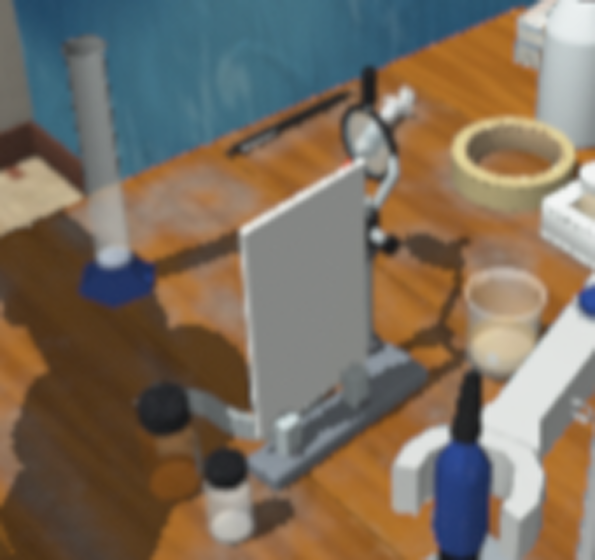

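c1 shows guide ends at (293,256) and (310,418), arc back at (438,330), post top at (399,194), knob at (268,65), foot corners (122,294), (158,322), (152,362), (112,385); c2 confirms that the panel faces the cylinder and that the lens is swung away. Now the stand pose by a fit.

Run:
```python
from h import *
from scipy.optimize import least_squares
P=lambda x,y:((x+.5)/4-.5+165,(y+.5)/4-.5+150)
T=lambda x,y,z:atz("top",*P(x,y),z)
# stand: local pt -> pixel
g=np.deg2rad(25);c=(34+2)
fy=34+32*np.tan(g)+2
pts=[((-54,fy,18),(293,256)),((-54,-fy,18),(310,418)),((33,0,18),(438,330)),((20,70,136),(399,194)),
     ((0,86,14),(373,197)),((0,42,14),(378,262)),((42,48,187),(443,212)),((42,-48,187),(461,403))]
L=np.array([p[0] for p in pts])/1000; U=np.array([P(*p[1]) for p in pts])
def f(q):
    Rz=R.from_euler("z",q[2]).as_matrix()
    return (proj("top",L@Rz.T+[q[0],q[1],0])-U).ravel()
s=least_squares(f,[.42,.1,-1.5],loss="soft_l1"); print(s.x,np.rad2deg(s.x[2])); print(s.fun.reshape(-1,2).round(1))
q=s.x;ex=np.array([np.cos(q[2]),np.sin(q[2])]);ey=np.array([-ex[1],ex[0]])
C=[T(122,294,.022),T(158,322,.022),T(152,362,.022),T(112,385,.022)]
for p in C: print("foot",p.round(4))
print("centre",(C[0]+C[3])/2)
f2=lambda k:(proj("top",np.array([[k[0]+.03*np.cos(k[2]+a),k[1]+.03*np.sin(k[2]+a),.022] for a in -np.arange(4)*np.pi/3]))-[P(122,294),P(158,322),P(152,362),P(112,385)]).ravel()
k=least_squares(f2,[*C[0][:2]-[.03,0],0]); k2=k.x; print("cyl",k2,k.fun.round(1))
d=k2[:2]-q[:2]; print("cyl in stand",d@ex,d@ey)
for n,z,p in [("knob",.172,(268,65)),("amber",.072,(415,480)),("clear",.058,(505,467)),("beaker",.059,(499,93)),("foottube",.194,(37,330))]:
    X=T(*p,z); d=X[:2]-q[:2]; print(n,X.round(3),"stand",d@ex,d@ey)
    if n=="knob":
        e=d@ex-.02,d@ey-.07; print("arm r",np.hypot(*e), "theta",np.rad2deg(np.arctan2(-.07,-.065)-np.arctan2(e[1],e[0])))
```

```text
[ 0.49569557  0.11725948 -1.45916623] -83.60406643156696
[[-0.5  0.2]
 [-1.   0.4]
 [-0.2 -1.5]
 [ 0.4 -0.4]
 [-0.4 -0.8]
 [ 0.1  0.2]
 [ 0.4  1.5]
 [ 0.7  0.1]]
foot [0.5157 0.2812 0.022 ]
foot [0.4985 0.2582 0.022 ]
foot [0.4736 0.2613 0.022 ]
foot [0.4591 0.2859 0.022 ]
centre [0.48735693 0.28353165 0.022     ]
cyl [ 0.48777995  0.28459434 -0.08212993] [-0.4 -0.8  0.3 -0.8  0.5  1.2 -0.5  0.5]
cyl in stand -0.16717512931222808 0.010774480129589124
knob [0.631 0.176 0.172] stand -0.04329856809664307 0.1407440793634246
arm r 0.09492857045201869 theta -264.6996285089467
amber [0.406 0.096 0.072] stand 0.010699796741942698 -0.09159269987847891
clear [0.413 0.043 0.058] stand 0.06443213408486848 -0.09035584175229884
beaker [0.638 0.048 0.059] stand 0.08427004376014231 0.13397413082511986
foottube [0.488 0.289 0.194] stand -0.17158543496684064 0.01109323818800764
```

```bash
cat >> h.py <<'E'
HOME=np.array([.4957,.1173]);A=-1.4592
EX=np.array([np.cos(A),np.sin(A),0]);EY=np.array([-EX[1],EX[0],0]);UP=np.array([0,0,1.])
def S(x,y,z): return np.r_[HOME,0]+EX*x+EY*y+UP*z
def ori(ang,lean,flip=1):
    p=np.array([np.cos(ang),np.sin(ang),0]);z=p*np.sin(lean)-UP*np.cos(lean)
    y=flip*np.cross(UP,p);x=np.cross(y,z);return R.from_matrix(np.c_[x,y,z])
def to(goal,Rg=None):
    o=r.get_obs();Rc=R.from_rotvec(o["orientation"])
    print("shift",Rc.inv().apply(goal-o["tcp_pos"]).round(4), "" if Rg is None else (Rc.inv()*Rg).as_rotvec().round(3))
E
python3 - <<'E'
from h import *
o=st();print(R.from_rotvec(o["orientation"]).as_matrix().round(2).tolist())
for fl in(1,-1):
    Rg=ori(np.deg2rad(-86),np.deg2rad(35),fl); to(np.array([.485,.45,.26]),Rg)
E
```

```text
0.1 [0.1791 0.6504 0.303 ] [-4.210e-01 -3.113e+00  3.000e-03] [-0.2 -0.   0. ] [-1.41  0.48  0.02  1.56 -0.01  1.11 -0.08] 0.08548906284995915
[[-0.96, 0.27, -0.0], [0.27, 0.96, -0.0], [-0.0, -0.0, -1.0]]
shift [-0.3481 -0.1119  0.0433] [ 0.374 -0.53   1.192]
shift [-0.3481 -0.1119  0.0433] [ 0.579  0.41  -1.842]
```

```bash
echo '[[[-0.07,-0.022,0.009,0.04,-0.057,0.128],[-0.139,-0.045,0.017,0.08,-0.114,0.256],[-0.208,-0.067,0.026,0.12,-0.171,0.384],[-0.27,-0.09,0.035,0.16,-0.228,0.512],[-0.348,-0.112,0.043,0.2,-0.285,0.64]]]' | python3 drive.py 0.02
python3 - <<'E'
from h import *
st();Rg=ori(np.deg2rad(-86),np.deg2rad(35)); to(np.array([.485,.45,.26]),Rg)
E
```

```text
clock: 0.6
tcp_pos: [0.3874, 0.5128, 0.2739]
orientation: [1.273, 2.571, -0.34]
contact_force: [0.5, -0.7, -0.4]
grip_width: 0.0201
gripper_force: 0.0
0.6 [0.3874 0.5128 0.2739] [ 1.273  2.571 -0.34 ] [ 0.5 -0.7 -0.4] [-1.32  0.56  0.3   1.57  0.11  1.26 -0.44] 0.020115613808331316
shift [-0.0993  0.0425  0.0447] [ 0.174 -0.244  0.547]
```

```bash
echo '[[[-0.035,0.015,0.015,0.04,-0.055,0.125],[-0.07,0.03,0.03,0.08,-0.11,0.25],[-0.0993,0.0425,0.0447,0.12,-0.17,0.38],[-0.0993,0.0425,0.0447,0.174,-0.244,0.547],[-0.0993,0.0425,0.0447,0.174,-0.244,0.547]]]' | python3 drive.py
python3 - <<'E'
from h import *
st();Rg=ori(np.deg2rad(-86),np.deg2rad(35))
c=np.array([.4878,.2846,0]);p=np.array([np.cos(np.deg2rad(-86)),np.sin(np.deg2rad(-86)),0])
z=Rg.as_matrix()[:,2]; tip=c-p*(.026+.035)+UP*.009-p*.009
to(tip-z*.073,Rg); print(tip-z*.073, ray("top",10,10)[0])
E
```

```text
clock: 1.1
tcp_pos: [0.4846, 0.4515, 0.2584]
orientation: [1.798, 1.93, -0.569]
contact_force: [-0.6, 0.9, -0.8]
grip_width: 0.0198
gripper_force: 0.0
1.1 [0.4846 0.4515 0.2584] [ 1.798  1.93  -0.569] [-0.6  0.9 -0.8] [-1.27  0.75  0.49  1.41  0.1   1.48 -0.79] 0.019780729002729494
shift [ 0.064  -0.0082  0.1867] [-0.001  0.001  0.001]
[0.47999627 0.39619857 0.0687981 ] [0.46473052 0.08302331 0.98443277]
```

```bash
echo '[[[0.017,-0.002,0.04,0,0,0],[0.034,-0.004,0.08,0,0,0],[0.05,-0.006,0.12,0,0,0],[0.05,-0.007,0.16,0,0,0],[0.05,-0.008,0.166,0,0,0]]]' | python3 drive.py
python3 - <<'E'
from h import *
o=st()
tip=o["tcp_pos"]+R.from_rotvec(o["orientation"]).apply([[0,0,.073],[0,0,.054]])
print(tip.round(3))
for n,s in(("scene",(slice(110,250),slice(90,260))),("top",(slice(170,290),slice(100,260)))):
    im,D=vision.grab_frame(n);print(proj(n,tip).round(1).tolist()); cv2.imwrite(f"pics/{n}1.png",cv2.resize(im[s],None,fx=4,fy=4,interpolation=cv2.INTER_CUBIC)); np.save(f"pics/{n}1.npy",D)
E
```

```text
clock: 1.6
tcp_pos: [0.4776, 0.3942, 0.0917]
orientation: [1.792, 1.936, -0.577]
contact_force: [0.4, -0.3, 0.3]
grip_width: 0.0198
gripper_force: 0.0
1.6 [0.4776 0.3942 0.0917] [ 1.792  1.936 -0.577] [ 0.4 -0.3  0.3] [-1.23  0.88  0.45  1.61  0.08  1.16 -0.83] 0.019822371501109617
[[0.48  0.352 0.032]
 [0.48  0.363 0.048]]
[[186.5, 189.8], [183.2, 183.1]]
[[165.3, 236.9], [159.0, 237.0]]
```

View pics/scene1.png

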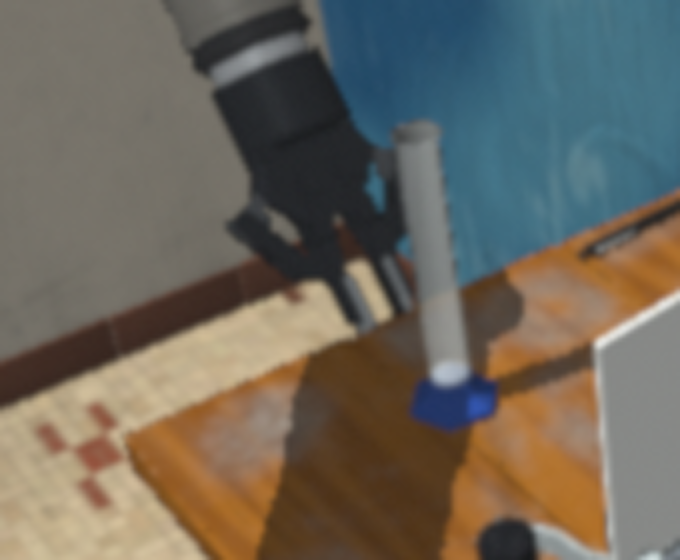

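The fingertips sit at (365,328) and (405,308) in the crop, agreeing with the predicted centre (386,319), so the 73 mm tip length holds. Descending.

```bash
cat >> h.py <<'E'
Rg=ori(np.deg2rad(-86),np.deg2rad(35))
def tipto(t): to(np.asarray(t)-Rg.as_matrix()[:,2]*.073,Rg)
def tip():
    o=r.get_obs();return o["tcp_pos"]+R.from_rotvec(o["orientation"]).apply([0,0,.073])
E
python3 - <<'E'
from h import *
tipto([.4845,.350,.009])
E
```

```text
shift [0.0103 0.0018 0.025 ] [ 0.    -0.002  0.006]
```

```bash
echo '[[[0.005,0.002,0.012,0,0,0.006],[0.0103,0.004,0.025,0,0,0.006],[0.0103,0.004,0.025,0,0,0.006]]]' | python3 drive.py
python3 - <<'E'
from h import *
st(); print(tip()); 
# contact when tip centre is .035 behind centre; push waypoints
p=np.array([np.cos(np.deg2rad(-86)),np.sin(np.deg2rad(-86)),0])
for q in (np.array([.4878,.2846,.009])-p*.035, S(-.05,0,.009)-p*.035, S(-.008,0,.009)-p*.035, S(0,0,.009)-p*.035): print(q.round(4));tipto(q)
E
```

```text
clock: 2.0
tcp_pos: [0.4842, 0.3918, 0.0676]
orientation: [1.801, 1.93, -0.565]
contact_force: [-0.4, 0.2, 0.3]
grip_width: 0.0198
gripper_force: 0.0
2.0 [0.4842 0.3918 0.0676] [ 1.801  1.93  -0.565] [-0.4  0.2  0.3] [-1.22  0.92  0.44  1.61  0.07  1.12 -0.84] 0.01979139881679203
[0.48711972 0.35011559 0.00771803]
[0.4854 0.3195 0.009 ]
shift [-0.0255 -0.0038  0.0163] [ 0.    -0.002 -0.001]
[0.4877 0.2019 0.009 ]
shift [-0.1219 -0.0097  0.0835] [ 0.    -0.002 -0.001]
[0.4924 0.1602 0.009 ]
shift [-0.1563 -0.0079  0.1075] [ 0.    -0.002 -0.001]
[0.4933 0.1522 0.009 ]
shift [-0.1629 -0.0076  0.1121] [ 0.    -0.002 -0.001]
```

```bash
echo '[[[-0.009,-0.001,0.005,0,-0.002,0],[-0.017,-0.002,0.01,0,-0.002,0],[-0.023,-0.003,0.0145,0,-0.002,0],[-0.026,-0.004,0.0166,0,-0.002,0],[-0.029,-0.004,0.0187,0,-0.002,0]]]' | python3 drive.py; echo '[[[-0.005,-0.0003,0.0035,0,0,0],[-0.01,-0.0006,0.007,0,0,0],[-0.015,-0.0009,0.0105,0,0,0],[-0.02,-0.0012,0.014,0,0,0],[-0.025,-0.0015,0.0175,0,0,0]]]' | python3 drive.py
python3 - <<'E'
from h import *
print(tip())
im,D=vision.grab_frame("top");cv2.imwrite("pics/top2.png",cv2.resize(im[150:290,130:310],None,fx=4,fy=4,interpolation=cv2.INTER_CUBIC))
E
```

```text
clock: 2.5
tcp_pos: [0.4827, 0.3569, 0.0703]
orientation: [1.801, 1.928, -0.565]
contact_force: [0.1, -0.1, -0.7]
grip_width: 0.0202
gripper_force: 0.0
clock: 3.0
tcp_pos: [0.4835, 0.3264, 0.0701]
orientation: [1.8, 1.928, -0.565]
contact_force: [-0.1, 1.4, 0.6]
grip_width: 0.0199
gripper_force: 0.8
[0.48647879 0.28465697 0.01023143]
```

View pics/top2.png

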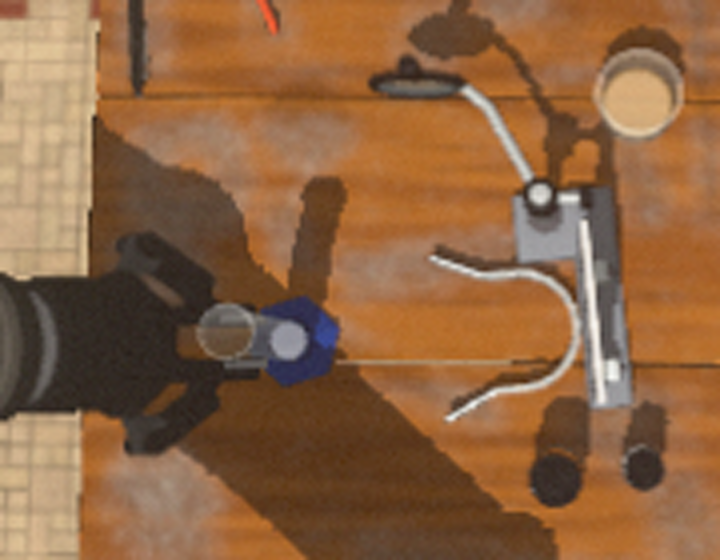

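The foot (crop 303,340) is pushed upright, both fingertips are flat behind it, and the mouth is straight ahead (ends at 433,256 and 450,416).

Run:
```python
from h import *
print(atz("top",130+303/4,150+340/4,.022))
p=np.array([np.cos(np.deg2rad(-86)),np.sin(np.deg2rad(-86)),0])
for x in(-.05,-.01,0.,.004): tipto(S(x,0,.0095)-p*.035)
```

```text
[0.48641438 0.25383429 0.022     ]
shift [-0.0659 -0.0043  0.0473] [ 0.     0.001 -0.003]
shift [-0.0986 -0.0025  0.0702] [ 0.     0.001 -0.003]
shift [-0.1068 -0.0021  0.0759] [ 0.     0.001 -0.003]
shift [-0.1101 -0.0019  0.0782] [ 0.     0.001 -0.003]
```

```bash
echo '[[[-0.007,-0.0005,0.005,0,0,0],[-0.0135,-0.001,0.0096,0,0,0],[-0.02,-0.0014,0.0144,0,0,0],[-0.0265,-0.0018,0.019,0,0,0],[-0.033,-0.0022,0.0237,0,0,0]]]' | python3 drive.py; echo '[[[-0.007,-0.0005,0.005,0,0,0],[-0.0135,-0.001,0.0096,0,0,0],[-0.02,-0.0014,0.0144,0,0,0],[-0.0265,-0.0018,0.019,0,0,0],[-0.033,-0.0022,0.0237,0,0,0]]]' | python3 drive.py
python3 - <<'E'
from h import *
print(tip())
p=np.array([np.cos(np.deg2rad(-86)),np.sin(np.deg2rad(-86)),0])
for x in(-.05,-.01,0.,.004): tipto(S(x,0,.0095)-p*.035)
im,D=vision.grab_frame("top");cv2.imwrite("pics/top3.png",cv2.resize(im[180:280,180:310],None,fx=5,fy=5,interpolation=cv2.INTER_CUBIC))
E
```

```text
clock: 3.55
tcp_pos: [0.4843, 0.2857, 0.0698]
orientation: [1.8, 1.928, -0.564]
contact_force: [-0.5, 5.3, 6.3]
grip_width: 0.0197
gripper_force: 3.4
clock: 4.05
tcp_pos: [0.4854, 0.2458, 0.0697]
orientation: [1.8, 1.929, -0.562]
contact_force: [-0.9, 6.9, 10.5]
grip_width: 0.02
gripper_force: 5.4
[0.48851035 0.20421229 0.00984404]
shift [-0.0015 -0.0008  0.0016] [ 0.003 -0.002 -0.002]
shift [-0.0343  0.0009  0.0244] [ 0.003 -0.002 -0.002]
shift [-0.0425  0.0013  0.0301] [ 0.003 -0.002 -0.002]
shift [-0.0457  0.0015  0.0324] [ 0.003 -0.002 -0.002]
```

View pics/top3.png

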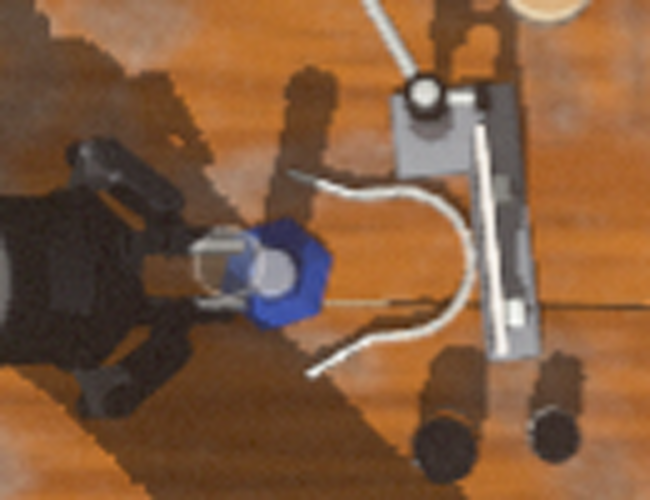

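The foot (crop about 285,273) is entering the mouth (ends 292,173 and 312,375), upright. The upward force suggests that the tips rub on the table, so I'll raise them a little.

```bash
python3 - <<'E'
from h import *
X=atz("top",180+285/5,180+273/5,.022);d=X-S(0,0,0);print(X,d@EX,d@EY)
to(r.get_obs()["tcp_pos"]+UP*.003)
E
echo '[[[-0.0017,0,-0.0025,0,0,0],[-0.0017,0,-0.0025,0,0,0]]]' | python3 drive.py
```

```text
[0.4882902  0.17608305 0.022     ] -0.059242587488602186 -0.0008173446966918919
shift [-0.0017  0.     -0.0025] 
clock: 4.3
tcp_pos: [0.4844, 0.2444, 0.0721]
orientation: [1.801, 1.927, -0.567]
contact_force: [-0.1, 0.1, 0.7]
grip_width: 0.0201
gripper_force: 0.0
```

```bash
echo '[[[-0.006,0.0001,0.0042,0,0,0],[-0.011,0.0002,0.0077,0,0,0],[-0.016,0.0003,0.0112,0,0,0],[-0.021,0.0005,0.0147,0,0,0],[-0.026,0.0006,0.0182,0,0,0]]]' | python3 drive.py;  python3 - <<'E'
from h import *
print(tip())
p=np.array([np.cos(np.deg2rad(-86)),np.sin(np.deg2rad(-86)),0])
for x in(-.01,0.,.004): tipto(S(x,0,.0125)-p*.035)
E
```

```text
clock: 4.8
tcp_pos: [0.4874, 0.2132, 0.072]
orientation: [1.8, 1.928, -0.565]
contact_force: [0.0, 1.5, 1.3]
grip_width: 0.02
gripper_force: 0.6
[0.49043589 0.17143792 0.01214298]
shift [-0.0078  0.0011  0.0051] [ 0.001 -0.001 -0.002]
shift [-0.016   0.0016  0.0108] [ 0.001 -0.001 -0.002]
shift [-0.0193  0.0017  0.0131] [ 0.001 -0.001 -0.002]
```

```bash
echo '[[[-0.003,0.0003,0.002,0,0,0],[-0.006,0.0006,0.004,0,0,0],[-0.009,0.0009,0.006,0,0,0]]]' | python3 drive.py
python3 - <<'E'
from h import *
print(tip())
p=np.array([np.cos(np.deg2rad(-86)),np.sin(np.deg2rad(-86)),0])
for x in(0.,.004): tipto(S(x,0,.0125)-p*.035)
im,D=vision.grab_frame("top");cv2.imwrite("pics/top4.png",cv2.resize(im[190:270,200:300],None,fx=7,fy=7,interpolation=cv2.INTER_CUBIC))
E
```

```text
clock: 5.1
tcp_pos: [0.4891, 0.203, 0.0722]
orientation: [1.8, 1.928, -0.565]
contact_force: [-0.2, 0.8, 0.5]
grip_width: 0.0199
gripper_force: 0.6
[0.49211866 0.16125594 0.01237464]
shift [-0.0075  0.0006  0.0051] [ 0.001 -0.001 -0.001]
shift [-0.0107  0.0008  0.0074] [ 0.001 -0.001 -0.001]
```

View pics/top4.png

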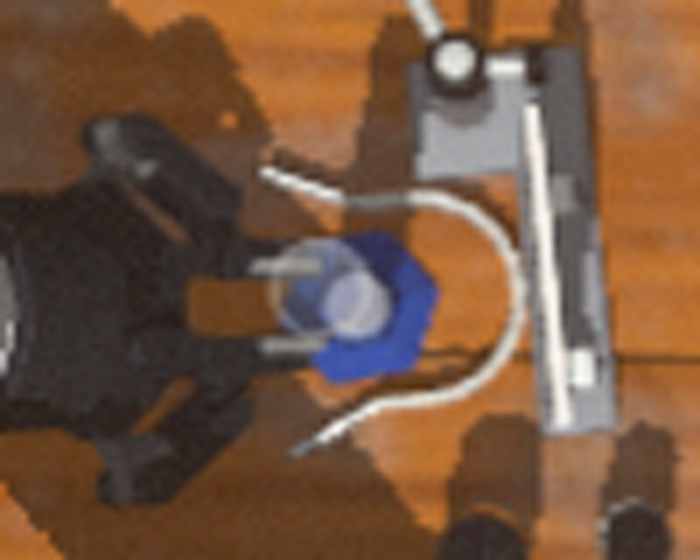

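The foot has turned corner-first, with its front corner at (438,293). The finger ends at (322,265) and (325,340) seem to overlap the foot. I'll check this with depth.

Run:
```python
from h import *
im,D=vision.grab_frame("top")
print("tip px crop",(proj("top",[tip()])[0]-[200,190])*7)
for x,y in [(300,262),(315,263),(330,270),(300,340),(318,340),(330,345),(345,345),(360,350),(400,330),(420,300),(340,260),(370,260),(330,300),(355,305),(512,290)]:
    u,v=200+x/7,190+y/7; X=atd("top",u,v,D); d=X-S(0,0,0); print(x,y,X.round(3),"st",(d@EX).round(3),(d@EY).round(3))
im2,D2=vision.grab_frame("scene");c=proj("scene",[tip()])[0].astype(int);print(c)
cv2.imwrite("pics/sc5.png",cv2.resize(im2[c[1]-60:c[1]+40,c[0]-60:c[0]+70],None,fx=6,fy=6,interpolation=cv2.INTER_CUBIC))
```

```text
tip px crop [304.91117203 302.63402003]
300 262 [0.499 0.148 0.188] st -0.03 0.007
315 263 [0.501 0.147 0.141] st -0.029 0.008
330 270 [0.501 0.147 0.081] st -0.029 0.009
300 340 [0.478 0.16  0.034] st -0.045 -0.012
318 340 [0.479 0.155 0.027] st -0.039 -0.013
330 345 [0.477 0.152 0.009] st -0.036 -0.015
345 345 [0.477 0.146 0.011] st -0.031 -0.015
360 350 [0.475 0.141 0.01 ] st -0.026 -0.018
400 330 [0.483 0.126 0.011] st -0.011 -0.012
420 300 [0.494 0.12  0.007] st -0.002 -0.002
340 260 [0.504 0.142 0.103] st -0.024 0.011
370 260 [0.5   0.127 0.193] st -0.01 0.005
330 300 [0.493 0.151 0.021] st -0.034 0.001
355 305 [0.491 0.142 0.024] st -0.025 -0.002
512 290 [ 0.498  0.086 -0.002] st 0.031 -0.001
[234 231]
```

View pics/sc5.png

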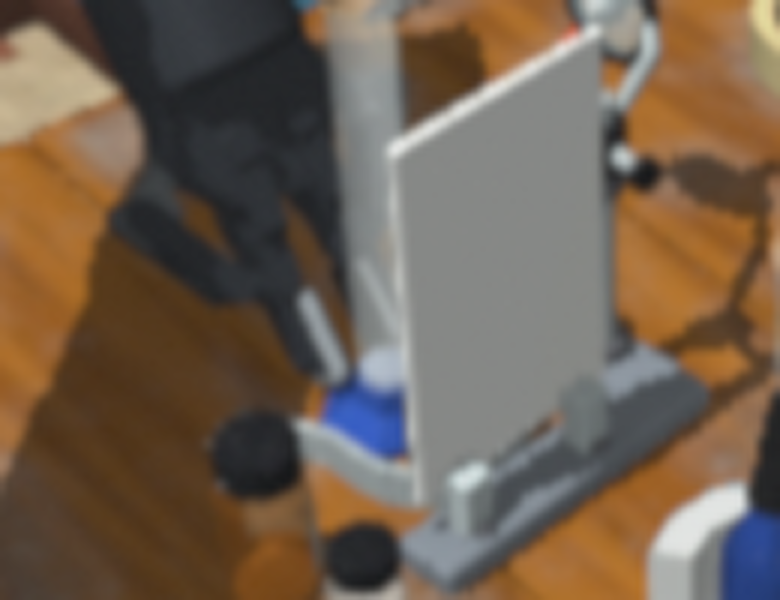

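The fingertips have ridden up onto the foot and straddle the tube, which is still upright. I'll back off along the fingers and re-approach lower, finding the table by touch.

```bash
echo '[[[0,0,-0.02,0,0,0],[0,0,-0.045,0,0,0],[0.02,0,-0.06,0,0,0]]]' | python3 drive.py; sed -i 's/^Rg=.*/Rg=ori(np.deg2rad(-84),np.deg2rad(30))/' h.py
python3 - <<'E'
from h import *
st();print(tip())
tipto(S(-.026-.075,0,.015))
E
```

```text
clock: 5.55
tcp_pos: [0.4866, 0.2525, 0.1123]
orientation: [1.803, 1.924, -0.564]
contact_force: [0.6, -0.3, -0.1]
grip_width: 0.0196
gripper_force: 0.0
5.55 [0.4866 0.2525 0.1123] [ 1.803  1.924 -0.564] [ 0.6 -0.3 -0.1] [-1.17  0.76  0.51  1.86  0.16  0.98 -0.76] 0.019625641831455914
[0.48954775 0.21077714 0.05246503]
shift [ 0.021  -0.0059  0.0268] [-0.018  0.087 -0.035]
```

```bash
echo '[[[0.021,-0.0059,0,-0.018,0.087,-0.035],[0.021,-0.0059,0.0268,-0.018,0.087,-0.035],[0.021,-0.0059,0.0268,-0.018,0.087,-0.035]]]' | python3 drive.py; echo '[[[0.003,0,0.0052,0,0,0],[0.003,0,0.0052,0,0,0]]]' | python3 drive.py; echo '[[[0.001,0,0.0017,0,0,0],[0.001,0,0.0017,0,0,0]]]' | python3 drive.py; echo '[[[0.001,0,0.0017,0,0,0],[0.001,0,0.0017,0,0,0]]]' | python3 drive.py;python3 - <<'E'
from h import *
st();print(tip())
E
```

```text
clock: 5.85
tcp_pos: [0.4782, 0.2526, 0.0747]
orientation: [1.811, 2.017, -0.494]
contact_force: [0.4, -0.9, -0.5]
grip_width: 0.0201
gripper_force: 0.0
clock: 6.05
tcp_pos: [0.4796, 0.2554, 0.0698]
orientation: [1.81, 2.019, -0.487]
contact_force: [-0.3, 0.2, -0.3]
grip_width: 0.0199
gripper_force: 0.0
clock: 6.25
tcp_pos: [0.4797, 0.2556, 0.0681]
orientation: [1.81, 2.019, -0.486]
contact_force: [-0.4, 0.3, 0.1]
grip_width: 0.0202
gripper_force: 0.0
clock: 6.45
tcp_pos: [0.4799, 0.2555, 0.0668]
orientation: [1.811, 2.019, -0.486]
contact_force: [-1.4, 0.4, 7.1]
grip_width: 0.0198
gripper_force: 3.5
6.45 [0.4799 0.2555 0.0668] [ 1.811  2.019 -0.486] [-1.4  0.4  7.1] [-1.13  0.79  0.46  1.91  0.13  0.83 -0.73] 0.01984955861818277
[0.48379324 0.21925352 0.00360512]
```

```bash
echo '[[[-0.0008,0,-0.0014,0,0,0],[-0.0008,0,-0.0014,0,0,0]]]' | python3 drive.py
python3 - <<'E'
from h import *
t=tip();d=t-S(0,0,0);print(t,d@EX,d@EY); h=t[2]
for x in(-.065,-.05,-.034): tipto(S(x,0,h))
E
```

```text
clock: 6.65
tcp_pos: [0.4797, 0.2554, 0.0678]
orientation: [1.811, 2.019, -0.486]
contact_force: [0.3, -0.9, 1.4]
grip_width: 0.0202
gripper_force: 0.0
[0.48352705 0.21912132 0.00458573] -0.10254359123173344 -0.0007579163376883035
shift [-0.0325  0.0009  0.0187] [ 0.001 -0.001  0.004]
shift [-0.0455  0.001   0.0262] [ 0.001 -0.001  0.004]
shift [-0.0593  0.001   0.0342] [ 0.001 -0.001  0.004]
```

```bash
echo '[[[-0.012,0.0003,0.0067,0,0,0],[-0.022,0.0005,0.0124,0,0,0],[-0.03,0.0007,0.0171,0,0,0],[-0.034,0.0008,0.0193,0,0,0],[-0.038,0.0009,0.0216,0,0,0]]]' | python3 drive.py; echo '[[[-0.004,0,0.0023,0,0,0],[-0.008,0,0.0046,0,0,0],[-0.012,0,0.0069,0,0,0]]]' | python3 drive.py
python3 - <<'E'
from h import *
t=tip();d=t-S(0,0,0);print(t,d@EX,d@EY)
im,D=vision.grab_frame("top");cv2.imwrite("pics/top6.png",cv2.resize(im[190:270,200:300],None,fx=7,fy=7,interpolation=cv2.INTER_CUBIC))
E
```

```text
clock: 7.15
tcp_pos: [0.4852, 0.2111, 0.0679]
orientation: [1.811, 2.019, -0.487]
contact_force: [-0.6, -0.0, -0.0]
grip_width: 0.0196
gripper_force: 0.0
clock: 7.45
tcp_pos: [0.4868, 0.1985, 0.0679]
orientation: [1.81, 2.02, -0.485]
contact_force: [-0.7, 2.3, -0.9]
grip_width: 0.0197
gripper_force: 0.7
[0.49067799 0.16231938 0.00458875] -0.04529861810180107 2.2808196151301384e-05
```

View pics/top6.png

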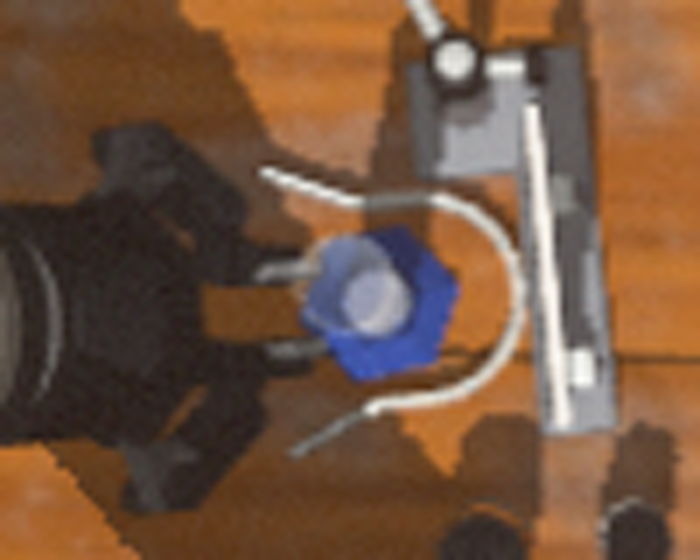

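The foot is at crop (380,302), with its front corner (459,293) about 20 mm short of the arc (515,290). The fingertips now cradle the rear corner at low height with about 2 N. Pushing on until it stops.

```bash
echo '[[[-0.003,0,0.0017,0,0,0],[-0.006,0,0.0035,0,0,0],[-0.009,0,0.0052,0,0,0],[-0.012,0,0.0069,0,0,0]]]' | python3 drive.py; echo '[[[-0.002,0,0.0012,0,0,0],[-0.002,0,0.0012,0,0,0]]]' | python3 drive.py;  python3 - <<'E'
from h import *
t=tip();d=t-S(0,0,0);print(t,d@EX,d@EY)
E
```

```text
clock: 7.9
tcp_pos: [0.4882, 0.1841, 0.0679]
orientation: [1.81, 2.019, -0.486]
contact_force: [0.1, 2.0, 1.1]
grip_width: 0.0199
gripper_force: 0.8
clock: 8.1
tcp_pos: [0.4884, 0.1813, 0.0679]
orientation: [1.811, 2.018, -0.487]
contact_force: [-1.1, 0.5, 0.6]
grip_width: 0.0198
gripper_force: 0.3
[0.49220331 0.14502851 0.00471649] -0.027945432096714653 -0.00038695579914987477
```

```bash
echo '[[[-0.002,0,0.0012,0,0,0],[-0.002,0,0.0012,0,0,0]]]' | python3 drive.py|grep force; echo '[[[-0.002,0,0.0012,0,0,0],[-0.002,0,0.0012,0,0,0]]]' | python3 drive.py|grep force;  python3 - <<'E'
from h import *
t=tip();d=t-S(0,0,0);print(t,d@EX,d@EY)
im,D=vision.grab_frame("top")
hsv=cv2.cvtColor(im,cv2.COLOR_BGR2HSV)[190:270,225:290]
m=cv2.inRange(hsv,(105,110,60),(130,255,255));ys,xs=np.nonzero(m);print(len(xs),"blue bbox",xs.min()+225,xs.max()+225,ys.min()+190,ys.max()+190)
for row in m: 
    if row.any(): print("".join(".#"[v>0] for v in row))
print("pred home hex", proj("top",[S(.030,0,.022),S(-.03,0,.022),S(0,0,.022),S(.031,0,.018)]).round(1).tolist())
E
```

```text
contact_force: [-0.9, 1.7, 1.4]
gripper_force: 0.8
contact_force: [-1.4, 5.1, 3.0]
gripper_force: 3.0
[0.4929154  0.14271476 0.00447887] -0.0255667724331073 6.303455475906207e-05
134 blue bbox 251 271 225 242Traceback (most recent call last):
  File "<stdin>", line 7, in <module>
  File "<stdin>", line 7, in <genexpr>
TypeError: string indices must be integers, not 'numpy.bool'
```

```bash
echo '[[[-0.002,0,0.0012,0,0,0],[-0.002,0,0.0012,0,0,0]]]' | python3 drive.py|grep force
python3 - <<'E'
from h import *
t=tip();d=t-S(0,0,0);print(t,d@EX,d@EY)
im,D=vision.grab_frame("top")
hsv=cv2.cvtColor(im,cv2.COLOR_BGR2HSV)[215:255,240:290]
m=cv2.inRange(hsv,(105,110,50),(130,255,255))
for i,row in enumerate(m): 
    if row.any(): print(215+i,"".join("#" if v else "." for v in row))
print("pred home", proj("top",[S(.030,0,.022),S(-.03,0,.022),S(0,0,.022),S(.031,0,.018)]).round(1).tolist())
E
```

```text
contact_force: [-4.5, 9.8, 7.9]
gripper_force: 5.7
[0.49324029 0.14242945 0.00434138] -0.025247055405975907 0.0003541249639918332
225 ...........................#......................
226 ...........................##.....................
227 ...........................###....................
228 ...........................####...................
229 ...........................#####..................
230 ...........................#####..................
231 ...........................#####..................
232 ...........................#####..................
233 ...........##..............#####..................
234 ...........###............#####...................
235 ............##............#####...................
236 .............#####.......######...................
237 ...............#####...#######....................
238 ...............###############....................
239 ...............###############....................
240 ................##############....................
241 .................##########.......................
242 ..................#####...........................
pred home [[272.7, 230.6], [248.7, 233.1], [260.7, 231.9], [273.1, 230.7]]
```

```bash
echo '[[[-0.002,0,0.0012,0,0,0],[-0.002,0,0.0012,0,0,0]]]' | python3 drive.py|grep force
python3 - <<'E'
from h import *
t=tip();d=t-S(0,0,0);print(t,d@EX,d@EY)
E
echo '[[[0.01,0,-0.006,0,0,0],[0.03,0,-0.017,0,0,0],[0.06,0,-0.035,0,0,0],[0.09,0,-0.052,0,0,0]]]' | python3 drive.py
python3 - <<'E'
from h import *
im,D=vision.grab_frame("top");cv2.imwrite("pics/top7.png",im);np.save("pics/top7.npy",D)
hsv=cv2.cvtColor(im,cv2.COLOR_BGR2HSV)[215:255,240:290]
m=cv2.inRange(hsv,(105,90,45),(130,255,255))
for i,row in enumerate(m): 
    if row.any(): print(215+i,"".join("#" if v else "." for v in row))
st()
E
```

```text
contact_force: [-6.6, 14.8, 9.9]
gripper_force: 8.8
[0.4934333  0.14216144 0.0042414 ] -0.0249592207851724 0.0005160919539836235
clock: 9.4
tcp_pos: [0.4777, 0.2776, 0.0676]
orientation: [1.811, 2.018, -0.488]
contact_force: [0.5, 0.7, 0.3]
grip_width: 0.0201
gripper_force: 0.0
223 .......................#.#........................
224 ........................##........................
225 .........................###......................
226 ..........................###.....................
227 ..........................####....................
228 ..........................#####...................
229 ..........................######..................
230 ...........................#####..................
231 ..............#............#####..................
232 ............#..............#####..................
233 ...........##.............######..................
234 ...........###.#..........#####...................
235 ...........#####.........######...................
236 ............######......#######...................
237 .............#######..########....................
238 .............#################....................
239 ...............###############....................
240 ...............###############....................
241 ................############......................
242 .................######...........................
9.45 [0.4767 0.2854 0.0669] [ 1.805  2.028 -0.481] [-2.   1.9  8.5] [-1.15  0.8   0.45  1.87  0.12  0.86 -0.75] 0.019814950307406657
```

The hex foot is centred at about (261.3,232.4), against a predicted home of (260.7,231.9); it stopped solidly at 15 N, so the foot is home. Next the lens: lift, upright the tool, close the fingers.

```bash
echo '[[[-0.02,0,-0.04,0,0,0],[-0.04,0,-0.08,0,0,0],[-0.065,0,-0.12,0,0,0],[-0.09,0,-0.16,0,0,0],[-0.11,0,-0.2,0,0,0]]]' | python3 drive.py 0
cat >> h.py <<'E'
POST=S(.02,.07,0)
def knob(th):
    a=np.arctan2(-.07,-.065)-th; return POST+.0955*(EX*np.cos(a)+EY*np.sin(a)), -EX*np.sin(a)+EY*np.cos(a)
def fin(th,back,z,dyaw=0):
    k,t=knob(th); yaw=np.arctan2(t[1],t[0])+dyaw
    x=np.array([np.cos(yaw),np.sin(yaw),0]);Rv=R.from_matrix(np.c_[x,np.cross(-UP,x),-UP])
    to(k-t*back+UP*(z+.073),Rv)
E
python3 - <<'E'
from h import *
st()
o,d=ray("scene",170+369/3.5,130+68/3.5);print("scene knob",o+d*(.172-o[2])/d[2])
for th in(1.6,1.66,1.72): print(th,knob(th)[0].round(4),knob(th)[1].round(3))
fin(1.66,.05,.25)
E
```

```text
clock: 9.95
tcp_pos: [0.4778, 0.2805, 0.298]
orientation: [1.811, 2.018, -0.488]
contact_force: [-0.2, 0.2, -1.1]
grip_width: 0.0
gripper_force: 0.0
9.95 [0.4778 0.2805 0.298 ] [ 1.811  2.018 -0.488] [-0.2  0.2 -1.1] [-1.23  0.47  0.55  1.77  0.2   1.28 -0.67] 1.2141076644250868e-05
scene knob [0.63115459 0.17483562 0.172     ]
1.6 [0.6265 0.1803 0.    ] [-0.786  0.618 -0.   ]
1.66 [0.6309 0.1766 0.    ] [-0.748  0.664 -0.   ]
1.72 [0.6351 0.1727 0.    ] [-0.707  0.708 -0.   ]
shift [-0.1483  0.1747  0.0564] [-0.195  0.499 -0.72 ]
```

Both cameras agree on the knob at (0.631, 0.176). Moving over behind it.

```bash
echo '[[[-0.02,0.02,-0.01,-0.03,0.08,-0.115],[-0.045,0.05,0,-0.06,0.16,-0.23],[-0.08,0.09,0.02,-0.1,0.25,-0.36],[-0.115,0.13,0.04,-0.13,0.333,-0.48],[-0.1483,0.1747,0.0564,-0.16,0.41,-0.59]]]' | python3 drive.py
python3 - <<'E'
from h import *
st();print(tip());fin(1.66,.05,.22)
E
```

```text
clock: 10.45
tcp_pos: [0.6354, 0.1679, 0.3197]
orientation: [1.32, 2.746, -0.131]
contact_force: [0.8, -0.2, 0.6]
grip_width: -0.0
gripper_force: 0.0
10.45 [0.6354 0.1679 0.3197] [ 1.32   2.746 -0.131] [ 0.8 -0.2  0.6] [-0.68  0.45  0.39  1.61 -0.04  1.1   0.37] -4.1017630779895687e-05
[0.63879213 0.15932568 0.24725791]
shift [-0.0361  0.0115  0.0308] [-0.048  0.117 -0.17 ]
```

```bash
echo '[[[-0.018,0.006,0,-0.024,0.06,-0.085],[-0.0361,0.0115,0.01,-0.048,0.117,-0.17],[-0.0361,0.0115,0.0308,-0.048,0.117,-0.17],[-0.0361,0.0115,0.0308,-0.048,0.117,-0.17]]]' | python3 drive.py
python3 - <<'E'
from h import *
st();print(tip());fin(1.66,.045,.153)
E
```

```text
clock: 10.85
tcp_pos: [0.6666, 0.1422, 0.2897]
orientation: [-1.126, -2.93, 0.009]
contact_force: [-1.2, 0.4, -0.6]
grip_width: 0.0002
gripper_force: 0.0
10.85 [0.6666 0.1422 0.2897] [-1.126 -2.93   0.009] [-1.2  0.4 -0.6] [-0.51  0.51  0.31  1.56 -0.16  1.09  0.67] 0.00023722418038392396
[0.66630236 0.14185087 0.21668519]
shift [0.0046 0.0024 0.0637] [-0.006 -0.    -0.008]
```

```bash
echo '[[[0.002,0.001,0.03,0,0,0],[0.0046,0.0024,0.0637,-0.006,0,-0.008],[0.0046,0.0024,0.0637,-0.006,0,-0.008]]]' | python3 drive.py
python3 - <<'E'
from h import *
print(tip())
for th in(1.66,1.5,1.35,1.2,1.05): print(th,end=" ");fin(th,.017,.153)
E
```

```text
clock: 11.15
tcp_pos: [0.6625, 0.1504, 0.225]
orientation: [-1.106, -2.937, 0.002]
contact_force: [-0.1, -0.4, -0.0]
grip_width: -0.0
gripper_force: 0.0
[0.66224809 0.15039986 0.15196568]
1.66 shift [ 0.0241 -0.0012 -0.001 ] [-0.002 -0.003  0.005]
1.5 shift [ 0.0395  0.0003 -0.0009] [-0.002 -0.003 -0.155]
1.35 shift [ 0.054  -0.0004 -0.0009] [-0.002 -0.003 -0.305]
1.2 shift [ 0.0683 -0.0034 -0.0008] [-0.002 -0.003 -0.455]
1.05 shift [ 0.0819 -0.0084 -0.0008] [-0.001 -0.003 -0.605]
```

```bash
echo '[[[0.012,-0.001,-0.001,0,0,0],[0.0241,-0.001,-0.001,0,0,0],[0.0318,0,-0.001,0,0,-0.08],[0.0395,0,-0.001,0,0,-0.155],[0.0468,0,-0.001,0,0,-0.23]]]' | python3 drive.py
python3 - <<'E'
from h import *
print(tip())
for th in(1.42,1.3,1.2,1.1,1.,.9): print(th,end=" ");fin(th,.017,.153)
E
```

```text
clock: 11.65
tcp_pos: [0.6307, 0.1812, 0.2328]
orientation: [0.759, 3.04, 0.009]
contact_force: [0.6, 0.2, 0.8]
grip_width: 0.0
gripper_force: 0.3
[0.63140434 0.18150977 0.15978549]
1.42 shift [ 0.0035 -0.0013  0.0068] [ 0.007  0.006 -0.003]
1.3 shift [ 0.015  -0.      0.0067] [ 0.007  0.007 -0.123]
1.2 shift [0.0247 0.     0.0066] [ 0.007  0.007 -0.223]
1.1 shift [ 0.0344 -0.0009  0.0066] [ 0.006  0.007 -0.323]
1.0 shift [ 0.0439 -0.0028  0.0065] [ 0.006  0.008 -0.423]
0.9 shift [ 0.0531 -0.0057  0.0064] [ 0.006  0.008 -0.523]
```

```bash
echo '[[[0.0035,-0.001,0.004,0.007,0.006,0],[0.015,0,0.005,0.007,0.007,-0.12],[0.0247,0,0.005,0.007,0.007,-0.22],[0.0344,-0.001,0.005,0.006,0.007,-0.32],[0.0439,-0.0028,0.005,0.006,0.008,-0.42]]]' | python3 drive.py
python3 - <<'E'
from h import *
print(tip())
for th in(1.,.9,.8,.7,.6,.5): print(th,end=" ");fin(th,.017,.153)
im,D=vision.grab_frame("scene");cv2.imwrite("pics/s8.png",im)
g=cv2.cvtColor(im,cv2.COLOR_BGR2GRAY)
for th in(1.66,1.1,1.,.9,.8):
    p=proj("scene",[knob(th)[0]+UP*.160])[0]; print(th,p.round(1),g[int(p[1]),int(p[0])])
E
```

```text
clock: 12.15
tcp_pos: [0.5906, 0.1984, 0.2261]
orientation: [-0.112, -3.137, 0.002]
contact_force: [0.4, -0.7, 0.7]
grip_width: 0.0001
gripper_force: 0.3
[0.59043302 0.19831773 0.15314486]
1.0 shift [-0.0001  0.001   0.0001] [-0.001 -0.002 -0.005]
0.9 shift [0.0095 0.0022 0.0002] [-0.001 -0.002 -0.105]
0.8 shift [0.0192 0.0024 0.0002] [-0.001 -0.002 -0.205]
0.7 shift [0.0289 0.0016 0.0002] [-0.001 -0.002 -0.305]
0.6 shift [ 0.0384 -0.0001  0.0002] [-0.001 -0.002 -0.405]
0.5 shift [ 0.0478 -0.0028  0.0003] [-0.001 -0.002 -0.505]
1.66 [274.9 153.7] 120
1.1 [252.4 156.8] 115
1.0 [248.8 158.1] 31
0.9 [245.4 159.5] 91
0.8 [242.2 161.1] 101
```

```bash
echo '[[[0.0095,0.0022,0,0,0,-0.105],[0.0192,0.0024,0,0,0,-0.205],[0.0289,0.0016,0,0,0,-0.305],[0.0384,0,0,0,0,-0.405],[0.0478,-0.0028,0,0,0,-0.505]]]' | python3 drive.py
python3 - <<'E'
from h import *
st();print(tip())
for th in(.5,.4,.3,.2,.1,0,-.05): print(th,end=" ");fin(th,.017,.153)
E
```

```text
clock: 12.7
tcp_pos: [0.543, 0.199, 0.2261]
orientation: [0.673, -3.066, 0.001]
contact_force: [-0.2, 0.9, -0.2]
grip_width: -0.0002
gripper_force: 0.3
12.7 [0.543  0.199  0.2261] [ 6.730e-01 -3.066e+00  1.000e-03] [-0.2  0.9 -0.2] [-0.46  0.41 -0.    1.86  0.    0.87  1.54] -0.00018914357559616536
[0.5428056  0.19888549 0.15310996]
0.5 shift [0.0002 0.0001 0.0001] [ 0.    -0.002 -0.002]
0.4 shift [0.0098 0.0013 0.0001] [ 0.    -0.002 -0.102]
0.3 shift [0.0195 0.0016 0.0002] [ 0.    -0.002 -0.202]
0.2 shift [0.0292 0.0009 0.0002] [ 0.    -0.002 -0.302]
0.1 shift [ 0.0387 -0.0008  0.0002] [ 0.001 -0.002 -0.402]
0 shift [ 0.048  -0.0035  0.0002] [ 0.001 -0.002 -0.502]
-0.05 shift [ 0.0526 -0.0051  0.0002] [ 0.001 -0.002 -0.552]
```

```bash
echo '[[[0.0098,0.0013,0,0,0,-0.102],[0.0195,0.0016,0,0,0,-0.202],[0.0292,0.001,0,0,0,-0.302],[0.0387,-0.0008,0,0,0,-0.402]]]' | python3 drive.py; echo '[[[0.003,-0.0005,0,0,0,-0.03],[0.0055,-0.001,0,0,0,-0.06],[0.0055,-0.001,0,0,0,-0.06]]]' | python3 drive.py
python3 - <<'E'
from h import *
st();print(tip())
for th in(.1,0,-.05): print(th,end=" ");fin(th,.017,.153)
E
```

```text
clock: 13.1
tcp_pos: [0.5081, 0.1819, 0.2262]
orientation: [1.272, -2.87, -0.0]
contact_force: [0.5, 0.3, -0.3]
grip_width: 0.0002
gripper_force: 0.3
clock: 13.4
tcp_pos: [0.5054, 0.1767, 0.2261]
orientation: [1.352, -2.833, 0.0]
contact_force: [0.7, -0.1, -0.1]
grip_width: 0.0002
gripper_force: 0.0
13.4 [0.5054 0.1767 0.2261] [ 1.352 -2.833  0.   ] [ 0.7 -0.1 -0.1] [-0.37  0.35 -0.1   1.96  0.05  0.84  1.96] 0.00023697949640403353
[0.50516011 0.1765915  0.15314255]
0.1 shift [-0.0059  0.0011  0.0001] [ 0.001 -0.003  0.056]
0 shift [0.0036 0.0029 0.0002] [ 0.001 -0.003 -0.044]
-0.05 shift [0.0085 0.0034 0.0002] [ 0.001 -0.003 -0.094]
```

```bash
for i in 1; do echo '[[[0.0015,0.001,0,0,0,-0.02],[0.003,0.0015,0,0,0,-0.04]]]' | python3 drive.py|grep force; done; echo '[[[0.002,0,0,0,0,0],[0.002,0,0,0,0,0]]]' | python3 drive.py|grep force; echo '[[[0.002,0,0,0,0,0],[0.002,0,0,0,0,0]]]' | python3 drive.py|grep force
python3 - <<'E'
from h import *
print(tip())
for th in(0,-.05): print(th,end=" ");fin(th,.017,.153)
E
```

```text
contact_force: [-0.3, 0.3, -0.4]
gripper_force: 0.3
contact_force: [3.4, 4.3, -2.2]
gripper_force: 2.6
contact_force: [6.1, 7.9, -5.7]
gripper_force: 5.1
[0.50161433 0.17505322 0.15300115]
0 shift [-0.0003  0.001   0.    ] [0.    0.004 0.   ]
-0.05 shift [ 0.0045  0.0018 -0.    ] [ 0.     0.004 -0.05 ]
```

The lens is firmly against its stop (about 10 N at exactly angle 0). Retreating and checking.

```bash
echo '[[[-0.01,0,0,0,0,0],[-0.03,0,0,0,0,0],[-0.05,0,-0.03,0,0,0],[-0.07,0,-0.08,0,0,0],[-0.09,0,-0.12,0,0,0]]]' | python3 drive.py; echo '[[[-0.05,0,-0.03,0,0,0],[-0.1,0,-0.03,0,0,0],[-0.13,0,-0.03,0,0,0],[-0.13,0,-0.03,0,0,0]]]' | python3 drive.py;  python3 - <<'E'
from h import *
st()
s0=cv2.imread("pics/scene0.png");s,D=vision.grab_frame("scene");t,_=vision.grab_frame("top");cv2.imwrite("pics/sF.png",s);cv2.imwrite("pics/tF.png",t)
g=cv2.cvtColor(t,cv2.COLOR_BGR2GRAY);gs=cv2.cvtColor(s,cv2.COLOR_BGR2GRAY)
for th in(0,.05,.1,.2,1.66): 
    k=knob(th)[0]+UP*.172
    p=proj("top",[k])[0];q=proj("scene",[k-UP*.01])[0];print(th,p.round(1),g[int(p[1]+.5),int(p[0]+.5)],q.round(1),gs[int(q[1]+.5),int(q[0]+.5)])
p=proj("top",[knob(0)[0]+UP*.172])[0].astype(int);print(g[p[1]-6:p[1]+7,p[0]-9:p[0]+10])
hsv=cv2.cvtColor(t,cv2.COLOR_BGR2HSV)[215:250,240:290]
m=cv2.inRange(hsv,(105,90,45),(130,255,255))
for i,row in enumerate(m): 
    if row.any(): print(215+i,"".join("#" if v else "." for v in row))
t0=cv2.imread("pics/top0.png")
for n,c in(("amber",(268,270)),("clear",(291,267)),("beaker",(290,173))):
    x,y=c;T=t0[y-8:y+9,x-8:x+9];res=cv2.matchTemplate(t[y-16:y+17,x-16:x+17],T,cv2.TM_CCOEFF_NORMED);print(n,cv2.minMaxLoc(res)[1::2],"exp (8,8)")
# tube top
p=proj("top",[S(0,0,.194)])[0];print("tube top",p)
E
```

```text
clock: 14.5
tcp_pos: [0.5536, 0.2448, 0.3461]
orientation: [1.41, -2.8, 0.0]
contact_force: [0.7, 1.2, -0.4]
grip_width: -0.0
gripper_force: 0.0
clock: 14.9
tcp_pos: [0.6315, 0.3542, 0.3726]
orientation: [1.417, -2.798, -0.004]
contact_force: [0.2, 0.7, -0.7]
grip_width: 0.0001
gripper_force: 0.0
14.9 [0.6315 0.3542 0.3726] [ 1.417 -2.798 -0.004] [ 0.2  0.7 -0.7] [-0.52  0.52 -0.12  1.33  0.06  1.3   1.87] 0.0001340240960921005
0 [236.8 231.7] 65 [228.4 178.1] 30
0.05 [235.1 230.3] 80 [228.5 176.8] 32
0.1 [233.4 228.8] 138 [228.7 175.6] 38
0.2 [230.2 225.5] 134 [229.5 173.1] 103
1.66 [231.3 165.8] 130 [274.9 152.9] 118
[[134 134 136 133 130 129 126 126 115  84  46  48  50  77 114 118 121 119
  117]
 [139 137 133 134 133 132 133 131 120  90  45  48  52  71 100 129 127 124
  127]
 [144 140 139 136 135 135 138 134 135 107  44  47  61  76 104 133 135 133
  136]
 [141 140 138 140 138 136 138 138 140 116  47  41  57  77 106 137 136 137
  139]
 [141 142 143 140 139 139 138 138 128  87  48  46  56  72 100 134 138 137
  133]
 [141 142 138 138 138 141 139 124  80  61  51  53  59  64  96 135 13
[... 1207 characters left out ...]
.........######..................
234 ...........###.#..........#####...................
235 ...........#####.........######...................
236 ............######.......######...................
237 .............#######..########....................
238 .............#################....................
239 ...............###############....................
240 ...............###############....................
241 ................############......................
242 .................######...........................
amber (0.756417989730835, (8, 8)) exp (8,8)
clear (0.7364803552627563, (8, 8)) exp (8,8)
beaker (0.9848781824111938, (8, 8)) exp (8,8)
tube top [257.73889487 229.12400825]
```

```bash
echo '[[[0,0,0,0,0,0],[0,0,0,0,0,0]]]' | python3 drive.py | tail -4; python3 -c "
from bench import r, vision
print(r.hand_in())"
```

```text
orientation: [1.41, -2.803, 0.001]
contact_force: [0.7, -0.1, 0.2]
grip_width: 0.0001
gripper_force: 0.0
the job is handed in; nothing more can be done
None
```

The job is handed in: the cylinder's foot is home in the guide and upright, the lens is against its stop, and the vials and beaker have not moved; the one flaw is that the fingertips briefly rode up and pressed lightly (about 1 N) on the tube, before I backed off and finished the push on the foot.

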